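# Size a glass cane in the ring gauge

## Robot

A 6-joint arm with a two-finger parallel gripper is mounted at the origin on a cart in front of the work surface, level with it; the furniture and walls round the work are solid. World frame = base frame: x ahead of the robot, y to its left, z up, the work surface at z = 0. Lengths are in m, angles in rad, forces in N, time in s.
With the tool pointing down it reaches from about 0.325 to 0.925 m from the base axis. Payload 3.1 kg.
Tool frame: the origin (TCP) lies midway between the tips of the shut fingers; the grasp point (between the pads) lies 19 mm behind it (hold_point_z is the distance from the TCP to the grasp point, in m); z points along the fingers, y is the line along which they close (so a half turn about z gives the same grasp; the last joint's range is limited). The gripper opens to 85 mm and grips with 20 to 120 N. Pads are 22 mm wide; open, the fingers measure 114 mm over their backs; the gripper's body (76 mm by 85 mm) begins 54 mm behind the grasp point. The pads swing forward as they close: fully open they stand 13 mm farther back than shut.
Start: joints at [1.086, 0.217, 1.613, -0, 1.311, -0.112], TCP at [0.228, 0.582, 0.231] pointing down, gripper open.
Joint ranges: [-2.75, 2.75], [-0.78, 2.1], [0.31, 2.55], [-1.13, 4.27], [0.13, 2.63], [-2.58, 2.58]. Speed limits (rad/s): [2.79, 2.79, 3.14, 3.14, 3.14, 3.14].

## Interface

Orientations are given as a unit quaternion [x, y, z, w].
In Python, from plant import * gives the robot as it stands.
- The arm moves only by the tool drive_tool, never from a script. Its argument "moves" is a list of rows, each an object of numbers: "jaw": the gripper's target within -1 to 1 (shut at 1, half-way at 0, fully open at -1); "dx", "dy", "dz": the shift along the tool's x, y, z each as a share of 400 mm, from -1 to 1; "turn": the turn about the tool's z as a share of 0.12 rad, from -1 to 1. A call has 1 to 8 rows; each row shifts and turns the commanded pose from where the row before left it, along the tool's axes as they then stand; what a row does not reach is not made up. A row lasts 1/8 s, in which the tool goes at most 62.5 mm and 10.7 degrees, less where a joint would pass 70% of its speed; a pose out of reach is approached as far as the arm can. A call with a number of a shift or a turn outside -1 to 1 is refused whole. A call with a gripper value outside its range is refused whole. The fingers move at their own pace and stop on an object; "grip_force" is the grip in N (left out, the last holds). Time passes only in rows, so rows that do not move let the fingers close. It gives the time, the measured TCP pose, the force, the opening and the grip force at its end, in the units of the state.
- get_obs(): the state, without advancing time (a new reading comes with each control period).
- capture(name): name is "side" or "top" or "wrist"; returns (picture, depth): 480x640x3 uint8, red, green, blue; 480x640 float32, m along the optical axis (not along the pixel's ray), 0 where there is no reading.
- camera_params(name): a dict with "fx", "fy", "cx", "cy" (pixels), "rvec" (rotation vector, rad) and "tvec" (3), from world to camera coordinates, as OpenCV has them. Camera axes: x right, y down, z forward; pixel columns grow to the right and rows downward; lengths in m; the calibration is good to about 2 mm. The wrist camera is an equidistant fisheye: a pixel r from the principal point sees the ray r / f radians off the axis. A picture is of the moment at which its call begins: read the wrist's pose just before it. camera_params takes no time and is no camera call; for the wrist camera it gives the pose at the moment of the call.
- sign_off(): hands the job in; it is judged then, once.
The state is a dict: "t": time; "joint_pos": joint angles; "dq": joint speeds; "tau": joint torques, N m; "tool_pos": TCP position; "tcp_rot": TCP orientation; "contact_force": force on the tool from outside, world axes, zero at the start; "ft_torque": the same for the moment, N m; "gripper_width": opening from 0.0 (shut) to 1.0 (fully open); "grip_force": force on a finger pad.
Only numpy, scipy, OpenCV 4.12 (cv2) and the standard library are available. Lean on these libraries where they do the work, as an engineer would, in place of code of your own. Each camera call takes 0.05 s, during which the arm holds its last target. There are 200 camera calls.

## Task

Take the glass cane that lies in the red groove and slide it lengthwise through the ring gauge, mouth first, past the shrinking rings until one too small stops it, pressing gently until the pointer of the sprung carriage stands in the green band for a moment, never deep into the red. Then ease back so that the carriage slides home, and let go, leaving the cane lying in the rings with its end still against (or within a few millimetres of) the ring that stopped it. Leave the other two canes, the tumbler and the pigment jar as they stand.

Things in the scene. Friction and masses are not known exactly. Their poses are not given: they have to be found in the camera images.
- cane_a: a straight round rod of blue-green glass with plain ends, both alike; one of three hand-cut canes that differ in thickness (7 to 19 mm) and length (145 to 205 mm); which is which is not known. Weight 20 to 140 g. Origin at the middle of the cane on its axis, x along the cane. Starts lying level in one of the three grooves of the cane rest (any of them), its middle within 8 mm of the groove's middle
- cane_b: a straight round rod of blue-green glass with plain ends, both alike; one of three hand-cut canes that differ in thickness (7 to 19 mm) and length (145 to 205 mm); which is which is not known. Weight 20 to 140 g. Origin at the middle of the cane on its axis, x along the cane. Starts lying level in one of the three grooves of the cane rest (any of them), its middle within 8 mm of the groove's middle
- cane_c: a straight round rod of blue-green glass with plain ends, both alike; one of three hand-cut canes that differ in thickness (7 to 19 mm) and length (145 to 205 mm); which is which is not known. Weight 20 to 140 g. Origin at the middle of the cane on its axis, x along the cane. Starts lying level in one of the three grooves of the cane rest (any of them), its middle within 8 mm of the groove's middle
- marked_groove (a point): middle of the red-painted groove of the cane rest, 40 mm above the table, about where the axis of the cane in it lies. x runs along the groove, y across the grooves, z up. It is the last of three parallel V grooves, 72 mm apart, on the +y side of the rest
- cane_rest: fixed wooden rest for the canes: a board 130 (x) x 215 (y) x 6 mm on the table with two notched rails, each 12 mm wide along x, up to 48 mm high at the notch tips, centred at x = -22 and x = +38 mm, so the canes can be gripped between or beyond the rails. Origin at the middle of its underside, x along the grooves
- mouth (a point): centre of the mouth of the ring gauge, in the front face of the first ring plate, 88 mm above the table; it moves with the carriage. x points level into the gauge, the way a cane is pushed; z up. Mouth bore 26 mm, its lowest point 13 mm below here. The plate is 56 mm wide, its top 22 mm above here. Before the mouth (x < 0) there is only the low base, up to 39 mm above the table
- last_ring (a point): centre of the fifth, smallest ring, in its front face, 122 mm behind the mouth. Five upright plates, 7 mm thick: front faces 0, 68, 86, 104, 122 mm behind the mouth, bores 26, 20.5, 15.5, 10.5, 5.5 mm. The bores are not concentric: their lowest points lie on one level straight line (13 mm below the mouth's centre). The third, fourth or fifth ring stops a cane; so hold it near its rear end
- pointer (a point): tip of the black pointer on the side of the carriage, at y = -43 mm from the middle of the gauge. It moves along a scale fixed to the base: white for the first 4 mm of carriage travel, green from 4 to 10 mm, red from 10 to 18 mm; more than 13 mm is deep in the red
- carriage (a joint): travel of the sprung carriage with all the rings, m: 0 at home, growing as it is pushed inward (along the mouth's x), hard end at 0.018. A spring pushes it home: about 2.4 N to start it, then 0.8 N per mm. Pointer in the white up to 0.004, green from 0.004 to 0.010 (5.6 to 10.4 N), red beyond; above 0.013 it is pressed too hard
- gauge: the fixed base of the ring gauge, with the carriage on it: a dark wooden board 235 x 100 x 12 mm on the table with two steel guide rods. Origin on the table straight below the mouth when the carriage is home; x as for the mouth
- tumbler: small clear glass tumbler, 56 mm wide, 70 mm high, standing loose on the table; origin at its underside
- pigment_jar: brown-orange pigment jar with black lid, 54 mm wide, 88 mm high, standing loose on the table; origin at its underside

How it is judged:
By the outcome, as a careful person would: the job done as asked, in the order asked, and still so for the second after the job is handed in, with the robot touching nothing.
It also fails if it takes over 50 s, if anything falls off the work surface, if the arm or the gripper's body presses on something with over 40 N, if the wrist force passes 120 N, or if a joint passes its speed limit or range.

## Working session

There is one attempt and no reset: what is moved stays moved. The work goes in short steps, Python scripts to look and compute and a tool call to move; the robot and the scene stay as the last step left them, time stands still between calls to the robot, and variables do not carry over. Pictures are saved under pics/ and viewed, at most 10 in all, crops included, and the job is handed in when it is done.

Besides the shell and the picture viewer there is one more tool, called after "Request:" as name(argument=value, ...) on one line, values as JSON. drive_tool: Moves the arm, as the interface text tells. Its arguments: {"type":"object","properties":{"moves":{"type":"array","items":{"type":"object","properties":{"jaw":{"type":"number"},"dx":{"type":"number"},"dy":{"type":"number"},"dz":{"type":"number"},"turn":{"type":"number"}}}},"grip_force":{"type":"number"}},"required":["moves"]}

```bash
mkdir -p pics; cat > h.py <<'E'
from plant import *
import numpy as np, cv2
def cap(n,f):
    o=camera_params(n); im,d=capture(n); cv2.imwrite('pics/'+f+'.png',im[:,:,::-1]); np.savez('pics/'+f+'.npz',im=im,d=d,**{k:np.array(v) for k,v in o.items()}); return im,d,o
def cloud(f):
    z=np.load('pics/'+f+'.npz'); d=z['d']; v,u=np.mgrid[0:480,0:640]
    P=np.stack([(u-z['cx'])/z['fx']*d,(v-z['cy'])/z['fy']*d,d],-1)
    R=cv2.Rodrigues(z['rvec'])[0]; W=(P-z['tvec'].reshape(3))@R; W[d==0]=np.nan
    return z['im'],W
E
python3 - <<'E'
from h import *
print(get_obs())
for n in ['top','side']:
    im,d,o=cap(n,n); print(n,o,(d>0).mean())
E
```

```text
{'t': 0.0, 'joint_pos': array([ 1.08581109e+00,  2.17732979e-01,  1.61492809e+00, -1.22788648e-05,
        1.31127951e+00, -1.12159357e-01]), 'dq': array([-0.00143605,  0.00105729,  0.00047562, -0.00073773,  0.00074264,
        0.00043164]), 'tau': array([ 5.47903128e-04, -3.96852958e+01, -3.03849113e+01, -1.22319129e-04,
        9.79633012e-03, -2.27518719e-06]), 'tool_pos': array([0.22723621, 0.5813618 , 0.22998455]), 'tcp_rot': array([ 1.85333496e-01,  9.82674980e-01, -1.12376997e-03, -3.39659038e-04]), 'contact_force': array([0.84593421, 1.14459308, 0.36308178]), 'ft_torque': array([-0.01052691, -0.01252972, -0.01482465]), 'grip_force': 0.0, 'gripper_width': 0.9990624779946766}
top {'fx': 480.63761439574006, 'fy': 480.63761439574006, 'cx': 315.4863192787599, 'cy': 238.9201370011144, 'rvec': array([ 2.09154648, -2.14686783,  0.17217221]), 'tvec': array([0.06589765, 0.50944144, 0.83530708])} 0.9959407552083334
side {'fx': 500.28511951934934, 'fy': 500.28511951934934, 'cx': 320.3695767966137, 'cy': 236.52449818461923, 'rvec': array([ 2.27315546, -0.39209904,  0.19872054]), 'tvec': array([-0.47631067,  0.21459931,  0.75157248])} 0.996005859375
```

View pics/top.png

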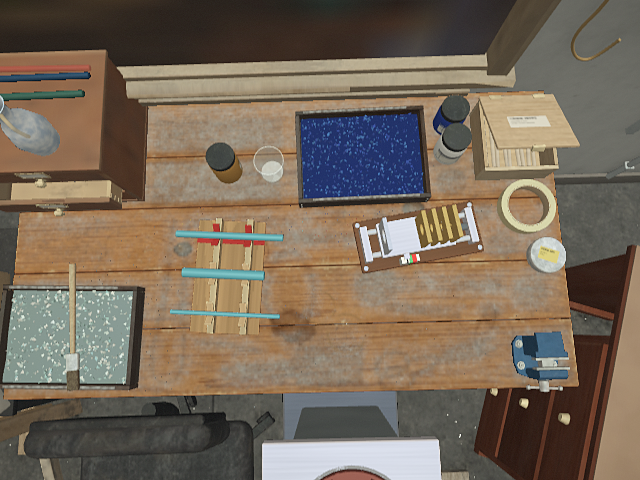

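View pics/side.png

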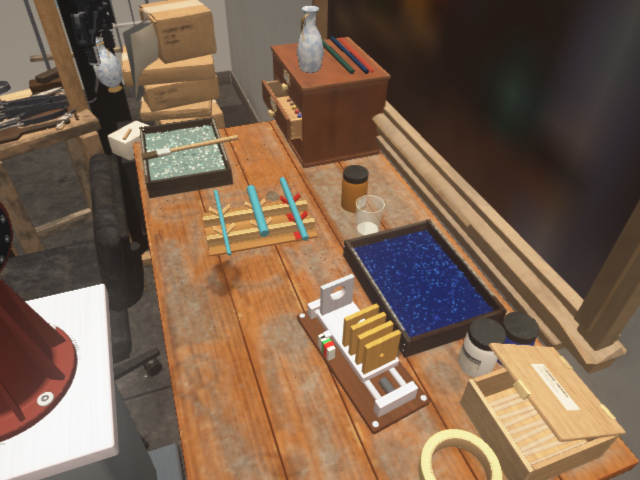

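The top view shows the marked cane from (176,233) to (283,238) in the red groove. The gauge's mouth plate is at about (365,245), and the gauge runs right to about (480,225). The jar is at (222,160) and the tumbler at (270,163), both clear of the path.

```bash
python3 - <<'E'
from h import *
for f in ['top','side']:
    im,W=cloud(f); hsv=cv2.cvtColor(im,cv2.COLOR_RGB2HSV)
    m=cv2.inRange(hsv,(85,90,70),(100,255,255))
    if f=='top': m[:200]=0; m[345:]=0; m[:,:150]=0; m[:,300:]=0
    else: m[:170]=0; m[260:]=0; m[:,:205]=0;m[:,320:]=0
    n,l,s,c=cv2.connectedComponentsWithStats(m)
    for i in range(1,n):
        if s[i,4]<60: continue
        P=W[l==i]; P=P[~np.isnan(P).any(1)]
        top=P[P[:,2]>np.percentile(P[:,2],20)]
        vx,vy,x0,y0=cv2.fitLine(top[:,:2].astype(np.float32),cv2.DIST_HUBER,0,.01,.01).ravel()
        t=(P[:,:2]-[x0,y0])@[vx,vy]; w=(P[:,:2]-[x0,y0])@[-vy,vx]
        a,b=np.percentile(t,[.5,99.5])
        print(f,s[i],'ends',np.round([x0+a*vx,y0+a*vy,x0+b*vx,y0+b*vy],4),'len',round(b-a,4),'w',np.percentile(w,[3,97]).round(4),'z',np.percentile(P[:,2],[5,50,95]).round(4),'ang',np.degrees(np.arctan2(vy,vx)).round(2))
    # gauge: brass, gray plates
    if f=='top': roi=(slice(195,280),slice(345,490))
    else: roi=(slice(270,430),slice(295,430))
    R=np.zeros((480,640),bool); R[roi]=1
    z=W[...,2]
    h=R&(z>.1)&(z<.13); 
    n,l,s,c=cv2.connectedComponentsWithStats(h.astype(np.uint8))
    for i in range(1,n):
        if s[i,4]<12: continue
        P=W[l==i]; r=cv2.minAreaRect((P[:,:2]*1000).astype(np.float32)); print(f,'hi',s[i],np.round(r[0],1),np.round(r[1],1),round(r[2],1),z[l==i].max().round(4),'med',np.median(P,0).round(4))
    print('table z',np.nanmedian(z[330:380,300:400]) if f=='top' else np.nanmedian(z[280:320,180:240]))
E
python3 - <<'E'
import cv2
a=cv2.imread('pics/top.png')[195:285,340:495]; b=cv2.imread('pics/side.png')[265:435,290:435]
cv2.imwrite('pics/c1.png',cv2.resize(a,None,fx=5,fy=5,interpolation=2))
E
```

```text
top [176 231 107  10 599] ends [0.5165 0.1144 0.5301 0.3107] len 0.1968 w [-0.0043  0.0053] z [0.0394 0.0436 0.0466] ang 86.04
top [182 268  83  12 670] ends [0.4473 0.1488 0.4574 0.2963] len 0.1478 w [-0.0065  0.008 ] z [0.0448 0.0493 0.0524] ang 86.09
top [170 310 110   9 380] ends [0.3732 0.1221 0.3868 0.319 ] len 0.1973 w [-0.0027  0.0031] z [0.0353 0.0382 0.0409] ang 86.04
top hi [451 204  13  33 188] [ 526.  -190.5] [55.5  8.5] 8.5 0.1136 med [ 0.5257 -0.1899  0.1089]
top hi [441 206  12  33 182] [ 522.9 -172.6] [55.8  8.2] 8.3 0.1136 med [ 0.5227 -0.172   0.1089]
top hi [430 208  13  33 188] [ 520.2 -155. ] [56.1  8.1] 9.1 0.1133 med [ 0.5197 -0.1545  0.1091]
top hi [420 210  12  33 183] [ 517.6 -137.4] [56.1  8.4] 8.2 0.1133 med [ 0.5167 -0.1368  0.1087]
top hi [382 217  11  33 164] [506.7 -70.2] [56.2  7.7] 9.8 0.1133 med [ 0.5057 -0.0698  0.109 ]
table z -0.0003005605097264509
side [280 178  27  60 313] ends [0.5159 0.1127 0.5294 0.3063] len 0.1942 w [-0.0045  0.0045] z [0.041  0.0442 0.0464] ang 86.01
side [248 186  20  47 336] ends [0.4463 0.1472 0.4565 0.2906] len 0.1438 w [-0.0063  0.0068] z [0.0471 0.0501 0.0524] ang 85.92
side [215 191  16  63 181] ends [0.3729 0.1206 0.3861 0.313 ] len 0.1928 w [-0.0026  0.0027] z [0.0362 0.0386 0.0405] ang 86.09
side hi [321 274  34  20 262] [506.2 -71.4] [55.9 10.2] 9.1 0.1121 med [ 0.5049 -0.073   0.1085]
side hi [344 303  35  22 289] [ 517.6 -138.7] [56.9  8.6] 8.6 0.1125 med [ 0.5166 -0.1402  0.1089]
side hi [350 312  36  22 303] [ 520.2 -156.7] [56.9  9.7] 9.6 0.1126 med [ 0.5192 -0.1579  0.1089]
side hi [357 321  37  22 313] [ 523.1 -173.4] [57.4 10.3] 8.5 0.1125 med [ 0.5216 -0.1757  0.1087]
side hi [364 330  37  23 311] [ 525.6 -192.1] [56.4  8.4] 8.9 0.1123 med [ 0.5245 -0.1935  0.1087]
table z 6.297976462275458e-05
```

View pics/c1.png

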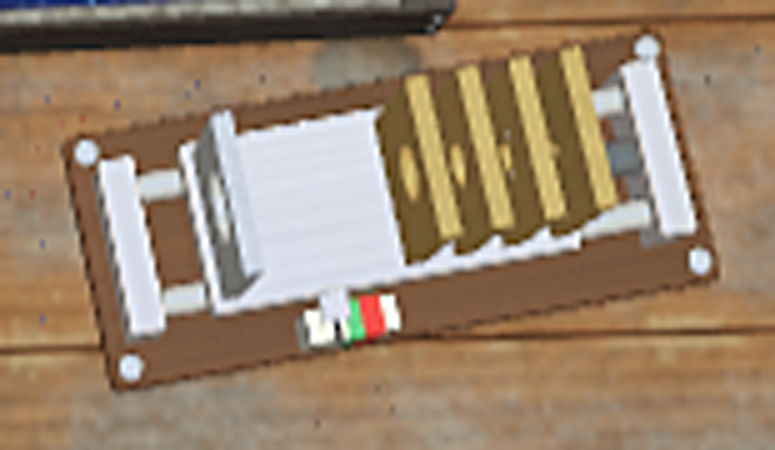

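The plates' spacing and 112 mm top height fit the description, giving the mouth at about (0.506, -0.067) with its axis at -80.9°. The marked cane is about 195 mm long, at 86°. I'm turning and approaching.

Request:
drive_tool(moves=[{"turn": 1,"jaw": -0.2},{"turn": 1,"jaw": -0.2},{"turn": 1,"jaw": -0.2},{"turn": 1,"jaw": -0.2},{"turn": 1,"jaw": -0.2},{"turn": 1,"jaw": -0.2},{"turn": 1,"jaw": -0.2},{"turn": 1,"jaw": -0.2}])

```text
invalid input
```

Request:
drive_tool(moves=[{"turn": 1,"jaw": -0.2},{"turn": 1,"jaw": -0.2},{"turn": 0.56,"jaw": -0.2},{"dx": -0.12,"dy": 0.08,"jaw": -0.2},{"dx": -0.12,"dy": 0.08,"jaw": -0.2},{"dx": -0.12,"dy": 0.08,"jaw": -0.2},{"dx": -0.12,"dy": 0.08,"jaw": -0.2},{"jaw": -0.2}])

```text
invalid input
```

Request:
drive_tool(moves=[{"dx": 0,"dy": 0,"dz": 0,"turn": 1,"jaw": -0.2},{"dx": 0,"dy": 0,"dz": 0,"turn": 1,"jaw": -0.2},{"dx": 0,"dy": 0,"dz": 0,"turn": 1,"jaw": -0.2},{"dx": 0,"dy": 0,"dz": 0,"turn": 1,"jaw": -0.2},{"dx": 0,"dy": 0,"dz": 0,"turn": 1,"jaw": -0.2},{"dx": 0,"dy": 0,"dz": 0,"turn": 1,"jaw": -0.2},{"dx": 0,"dy": 0,"dz": 0,"turn": 1,"jaw": -0.2},{"dx": 0,"dy": 0,"dz": 0,"turn": 1,"jaw": -0.2}], grip_force=50)

```text
t: 1.1
tool_pos: [0.2273, 0.5816, 0.2305]
tcp_rot: [0.62, 0.785, -0.001, 0.0]
contact_force: [-0.2, 0.6, 0.0]
gripper_width: 0.601
grip_force: 0.0
```

Request:
drive_tool(moves=[{"dx": 0,"dy": 0,"dz": 0,"turn": 1,"jaw": -0.2},{"dx": 0,"dy": 0,"dz": 0,"turn": 1,"jaw": -0.2},{"dx": 0,"dy": 0,"dz": 0,"turn": 0.54,"jaw": -0.2},{"dx": -0.1,"dy": 0.1,"dz": 0,"turn": 0,"jaw": -0.2},{"dx": -0.1,"dy": 0.1,"dz": 0,"turn": 0,"jaw": -0.2},{"dx": -0.1,"dy": 0.1,"dz": 0,"turn": 0,"jaw": -0.2},{"dx": -0.1,"dy": 0.1,"dz": 0,"turn": 0,"jaw": -0.2},{"dx": -0.1,"dy": 0.1,"dz": 0,"turn": 0,"jaw": -0.2}], grip_force=50)

```text
t: 2.1
tool_pos: [0.4145, 0.3675, 0.2308]
tcp_rot: [0.73, 0.683, -0.0, -0.0]
contact_force: [-0.4, -0.2, 1.0]
gripper_width: 0.599
grip_force: 0.0
```

Request:
drive_tool(moves=[{"dx": -0.09,"dy": 0.1,"dz": 0,"turn": 0,"jaw": -0.2},{"dx": -0.09,"dy": 0.1,"dz": 0,"turn": 0,"jaw": -0.2},{"dx": 0,"dy": 0.1,"dz": 0.1,"turn": 0,"jaw": -0.2},{"dx": 0,"dy": 0,"dz": 0.1,"turn": 0,"jaw": -0.2},{"dx": 0,"dy": 0,"dz": 0,"turn": 0,"jaw": -0.2},{"dx": 0,"dy": 0,"dz": 0,"turn": 0,"jaw": -0.2}], grip_force=50)

```text
t: 2.85
tool_pos: [0.5289, 0.2897, 0.1522]
tcp_rot: [0.73, 0.683, 0.0, 0.0]
contact_force: [-0.1, -0.4, -0.2]
gripper_width: 0.597
grip_force: 0.0
```

```bash
python3 - <<'E'
from h import *
im,d,o=cap('wrist','w1'); print(get_obs()['tool_pos'],get_obs()['tcp_rot'],o)
E
```

```text
[0.52955353 0.2901321  0.15329006] [7.30093930e-01 6.83345152e-01 1.40892746e-03 5.21368240e-04] {'fx': 371.64829954431775, 'fy': 371.64829954431775, 'cx': 323.5868514965629, 'cy': 240.9199637352153, 'rvec': array([-2.84438782,  0.09585378,  0.01335349]), 'tvec': array([-0.50718653,  0.29581812,  0.39836964])}
```

View pics/w1.png

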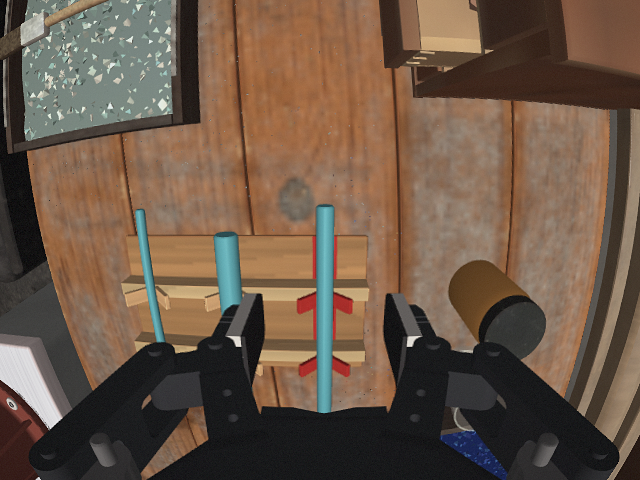

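The wrist view shows the marked cane midway between the fingers (column ~325), its rear end at (325,207). I'll check that end against the other measurement.

```bash
python3 - <<'E'
import numpy as np,cv2
z=np.load('pics/w1.npz'); R=cv2.Rodrigues(z['rvec'])[0]; C=-R.T@z['tvec']
def ray(u,v,h):
    p=np.array([u-z['cx'],v-z['cy']]); r=np.hypot(*p); th=r/z['fx']
    d=R.T@np.r_[p/r*np.sin(th),np.cos(th)]; return C+d*(h-C[2])/d[2]
print(C)
for uv in [(325,207),(316,207),(334,207),(325,300)]: print(uv,ray(*uv,.043).round(4))
E
```

```text
[0.53268076 0.3640824  0.29519506]
(325, 207) [0.5303 0.3118 0.043 ]
(316, 207) [0.5241 0.3123 0.043 ]
(334, 207) [0.5365 0.3114 0.043 ]
(325, 300) [0.5256 0.241  0.043 ]
```

Request:
drive_tool(moves=[{"dx": 0,"dy": 0,"dz": 0.1,"turn": 0,"jaw": -0.2},{"dx": 0,"dy": 0,"dz": 0.1,"turn": 0,"jaw": -0.2},{"dx": 0,"dy": 0,"dz": 0.1,"turn": 0,"jaw": -0.2},{"dx": 0,"dy": 0,"dz": 0.026,"turn": 0,"jaw": -0.2},{"dx": 0,"dy": 0,"dz": 0,"turn": 0,"jaw": -0.2},{"dx": 0,"dy": 0,"dz": 0,"turn": 0,"jaw": -0.2}], grip_force=50)

```text
t: 3.65
tool_pos: [0.5309, 0.2904, 0.0237]
tcp_rot: [0.73, 0.683, 0.002, 0.001]
contact_force: [-0.3, -0.8, 0.2]
gripper_width: 0.601
grip_force: 0.0
```

Request:
drive_tool(moves=[{"dx": 0,"dy": 0,"dz": 0,"turn": 0,"jaw": 1},{"dx": 0,"dy": 0,"dz": 0,"turn": 0,"jaw": 1},{"dx": 0,"dy": 0,"dz": 0,"turn": 0,"jaw": 1},{"dx": 0,"dy": 0,"dz": 0,"turn": 0,"jaw": 1},{"dx": 0,"dy": 0,"dz": 0,"turn": 0,"jaw": 1},{"dx": 0,"dy": 0,"dz": 0,"turn": 0,"jaw": 1}], grip_force=50)

```text
t: 4.4
tool_pos: [0.5294, 0.2896, 0.0213]
tcp_rot: [0.73, 0.683, 0.001, 0.0]
contact_force: [1.7, 1.0, 2.2]
gripper_width: 0.12
grip_force: 48.8
```

The width reading and the cane-top heights suggest a diameter of 10 to 13 mm. I'm lifting, aligning to the gauge axis, and moving to about 30 mm before the mouth.

Request:
drive_tool(moves=[{"dx": 0,"dy": 0,"dz": -0.06,"turn": 0,"jaw": 1},{"dx": 0,"dy": 0,"dz": -0.08,"turn": 0,"jaw": 1},{"dx": 0,"dy": 0,"dz": -0.06,"turn": 0,"jaw": 1},{"dx": 0,"dy": 0,"dz": 0,"turn": -0.65,"jaw": 1},{"dx": 0,"dy": 0,"dz": 0,"turn": -0.65,"jaw": 1},{"dx": 0,"dy": 0,"dz": 0,"turn": -0.6,"jaw": 1},{"dx": 0,"dy": 0,"dz": 0,"turn": 0,"jaw": 1}], grip_force=60)

```text
t: 5.28
tool_pos: [0.5277, 0.2889, 0.0998]
tcp_rot: [0.648, 0.761, -0.001, -0.001]
contact_force: [-0.2, -0.8, -0.4]
gripper_width: 0.116
grip_force: 58.6
```

Request:
drive_tool(moves=[{"dx": -0.03,"dy": -0.02,"dz": 0,"turn": 0,"jaw": 1},{"dx": -0.07,"dy": -0.04,"dz": 0,"turn": 0,"jaw": 1},{"dx": -0.09,"dy": -0.05,"dz": 0,"turn": 0,"jaw": 1},{"dx": -0.09,"dy": -0.05,"dz": 0,"turn": 0,"jaw": 1},{"dx": -0.05,"dy": -0.03,"dz": 0.05,"turn": 0,"jaw": 1},{"dx": -0.027,"dy": -0.01,"dz": 0.04,"turn": 0,"jaw": 1},{"dx": 0,"dy": 0,"dz": 0,"turn": 0,"jaw": 1},{"dx": 0,"dy": 0,"dz": 0,"turn": 0,"jaw": 1}], grip_force=60)

```text
t: 6.28
tool_pos: [0.4734, 0.136, 0.0652]
tcp_rot: [0.648, 0.762, 0.0, 0.0]
contact_force: [0.3, 0.2, -0.1]
gripper_width: 0.117
grip_force: 58.6
```

```bash
cat > meas.py <<'E'
import sys
from h import *
tag=sys.argv[1]
M=np.array([.5059,-.0673]);dd=np.array([.158,-.9874]);nn=np.array([.9874,.158])
print({k:np.round(v,4) for k,v in get_obs().items() if k in('t','tool_pos','tcp_rot','contact_force','gripper_width')})
for n in ['top','side']:
    f=tag+n; cap(n,f); im,W=cloud(f); hsv=cv2.cvtColor(im,cv2.COLOR_RGB2HSV)
    m=cv2.inRange(hsv,(85,90,70),(100,255,255))>0
    s=(W[...,:2]-M)@dd; w=(W[...,:2]-M)@nn; z=W[...,2]
    k=m&(z>.06)&(z<.12)&(abs(w)<.03)&(s>-.3)&(s<.13)
    if k.sum()<20: print(n,'none',k.sum()); continue
    S,Wd,Z=s[k],w[k],z[k]
    print(n,k.sum(),'s',np.percentile(S,[1,99]).round(4))
    for a in np.arange(-.28,.12,.02):
        q=(S>a)&(S<a+.02)
        if q.sum()>8: print('  s%.2f w %.4f [%.4f %.4f] ztop %.4f'%(a+.01,np.median(Wd[q]),*np.percentile(Wd[q],[3,97]),np.percentile(Z[q],95)))
E
python3 meas.py a
```

```text
{'t': np.float64(6.275), 'tool_pos': array([0.4734, 0.136 , 0.0652]), 'tcp_rot': array([6.479e-01, 7.618e-01, 4.000e-04, 2.000e-04]), 'contact_force': array([ 0.3145,  0.226 , -0.1001]), 'gripper_width': np.float64(0.1165)}
top 364 s [-0.1609 -0.0318]
  s-0.17 w -0.0025 [-0.0055 0.0042] ztop 0.0893
  s-0.15 w -0.0022 [-0.0055 0.0040] ztop 0.0890
  s-0.13 w -0.0023 [-0.0056 0.0038] ztop 0.0886
  s-0.11 w -0.0020 [-0.0055 0.0040] ztop 0.0901
  s-0.09 w -0.0021 [-0.0055 0.0046] ztop 0.0880
  s-0.07 w -0.0020 [-0.0053 0.0045] ztop 0.0887
  s-0.05 w -0.0005 [-0.0052 0.0049] ztop 0.0885
  s-0.03 w -0.0018 [-0.0052 0.0043] ztop 0.0890
side 452 s [-0.2059 -0.0293]
  s-0.21 w 0.0035 [0.0007 0.0049] ztop 0.0882
  s-0.19 w -0.0023 [-0.0058 0.0034] ztop 0.0898
  s-0.17 w -0.0025 [-0.0063 0.0034] ztop 0.0895
  s-0.15 w -0.0020 [-0.0055 0.0034] ztop 0.0889
  s-0.13 w -0.0020 [-0.0051 0.0022] ztop 0.0893
  s-0.11 w -0.0017 [-0.0054 0.0031] ztop 0.0888
  s-0.09 w -0.0016 [-0.0055 0.0039] ztop 0.0889
  s-0.07 w -0.0014 [-0.0053 0.0034] ztop 0.0889
  s-0.05 w -0.0021 [-0.0053 0.0026] ztop 0.0888
  s-0.03 w -0.0020 [-0.0052 0.0032] ztop 0.0884
```

The cane is level and parallel to the axis, about 1 mm to -w, with its front about 30 mm before the mouth. Next I'll correct 1 mm and enter as far as just before ring 3.

Request:
drive_tool(moves=[{"dx": -0.03,"dy": 0.0025,"dz": 0,"turn": 0,"jaw": 1},{"dx": -0.05,"dy": 0,"dz": 0,"turn": 0,"jaw": 1},{"dx": -0.05,"dy": 0,"dz": 0,"turn": 0,"jaw": 1},{"dx": -0.05,"dy": 0,"dz": 0,"turn": 0,"jaw": 1},{"dx": -0.05,"dy": 0,"dz": 0,"turn": 0,"jaw": 1},{"dx": -0.045,"dy": 0,"dz": 0,"turn": 0,"jaw": 1},{"dx": 0,"dy": 0,"dz": 0,"turn": 0,"jaw": 1},{"dx": 0,"dy": 0,"dz": 0,"turn": 0,"jaw": 1}], grip_force=60)

```text
t: 7.38
tool_pos: [0.4913, 0.0273, 0.0649]
tcp_rot: [0.648, 0.762, 0.0, -0.0]
contact_force: [-0.4, 0.6, -1.3]
gripper_width: 0.117
grip_force: 58.7
```

Request:
drive_tool(moves=[{"dx": 0,"dy": 0,"dz": 0.004,"turn": 0,"jaw": 1},{"dx": 0,"dy": 0,"dz": 0,"turn": 0,"jaw": 1},{"dx": 0,"dy": 0,"dz": 0,"turn": 0,"jaw": 1}], grip_force=60)

```text
t: 7.75
tool_pos: [0.4914, 0.0275, 0.0634]
tcp_rot: [0.648, 0.762, 0.0, 0.0]
contact_force: [-0.7, 0.8, 0.7]
gripper_width: 0.117
grip_force: 58.8
```

```bash
python3 meas.py b
```

```text
{'t': np.float64(7.75), 'tool_pos': array([0.4914, 0.0275, 0.0634]), 'tcp_rot': array([6.477e-01, 7.619e-01, 1.000e-04, 0.000e+00]), 'contact_force': array([-0.7492,  0.7619,  0.6564]), 'gripper_width': np.float64(0.117)}
top 210 s [-0.0553  0.0682]
  s-0.05 w -0.0028 [-0.0054 0.0018] ztop 0.0879
  s0.01 w -0.0012 [-0.0051 0.0046] ztop 0.0885
  s0.03 w -0.0015 [-0.0047 0.0048] ztop 0.0883
  s0.05 w -0.0007 [-0.0047 0.0045] ztop 0.0895
  s0.07 w -0.0007 [-0.0049 0.0051] ztop 0.0883
side 406 s [-0.0947  0.05  ]
  s-0.09 w 0.0003 [-0.0051 0.0047] ztop 0.0874
  s-0.07 w -0.0017 [-0.0053 0.0040] ztop 0.0872
  s-0.05 w -0.0015 [-0.0052 0.0036] ztop 0.0878
  s-0.03 w -0.0017 [-0.0055 0.0035] ztop 0.0884
  s0.01 w -0.0018 [-0.0052 0.0037] ztop 0.0888
  s0.03 w -0.0013 [-0.0054 0.0039] ztop 0.0886
  s0.05 w -0.0018 [-0.0053 0.0030] ztop 0.0886
```

Request:
drive_tool(moves=[{"dx": 0,"dy": 0,"dz": -0.002,"turn": 0,"jaw": 1},{"dx": -0.01,"dy": 0,"dz": 0,"turn": 0,"jaw": 1},{"dx": -0.015,"dy": 0,"dz": 0,"turn": 0,"jaw": 1},{"dx": -0.015,"dy": 0,"dz": 0,"turn": 0,"jaw": 1},{"dx": -0.01,"dy": 0,"dz": 0,"turn": 0,"jaw": 1},{"dx": 0,"dy": 0,"dz": 0,"turn": 0,"jaw": 1},{"dx": 0,"dy": 0,"dz": 0,"turn": 0,"jaw": 1}], grip_force=60)

```text
t: 8.72
tool_pos: [0.4946, 0.0072, 0.0641]
tcp_rot: [0.648, 0.762, -0.0, 0.0]
contact_force: [0.0, -0.1, -0.1]
gripper_width: 0.112
grip_force: 58.7
```

Request:
drive_tool(moves=[{"dx": -0.005,"dy": 0,"dz": 0,"turn": 0,"jaw": 1},{"dx": -0.005,"dy": 0,"dz": 0,"turn": 0,"jaw": 1},{"dx": 0,"dy": 0,"dz": 0,"turn": 0,"jaw": 1},{"dx": 0,"dy": 0,"dz": 0,"turn": 0,"jaw": 1}], grip_force=60)

```text
t: 9.22
tool_pos: [0.4951, 0.0039, 0.064]
tcp_rot: [0.648, 0.762, 0.0, -0.0]
contact_force: [-0.2, 3.3, 0.9]
gripper_width: 0.114
grip_force: 58.8
```

Request:
drive_tool(moves=[{"dx": -0.005,"dy": 0,"dz": 0,"turn": 0,"jaw": 1},{"dx": 0,"dy": 0,"dz": 0,"turn": 0,"jaw": 1},{"dx": 0,"dy": 0,"dz": 0,"turn": 0,"jaw": 1}], grip_force=60)

```text
t: 9.6
tool_pos: [0.4954, 0.0018, 0.064]
tcp_rot: [0.648, 0.762, 0.0, -0.0]
contact_force: [-0.5, 5.2, 0.7]
gripper_width: 0.115
grip_force: 58.8
```

First contact came with the front at about 103 mm, i.e. at ring 4 (bore 10.5). Before pressing I'll check the diameter with the sharper wrist picture, in case a thinner cane has just caught on the ring's face.

```bash
python3 - <<'E'
import numpy as np,cv2
z=np.load('pics/w1.npz'); R=cv2.Rodrigues(z['rvec'])[0]; C=-R.T@z['tvec']
def ray(u,v):
    p=np.array([u-z['cx'],v-z['cy']]); r=np.hypot(*p); th=r/z['fx']
    return R.T@np.r_[p/r*np.sin(th),np.cos(th)]
hsv=cv2.cvtColor(z['im'],cv2.COLOR_RGB2HSV); m=cv2.inRange(hsv,(83,70,40),(103,255,255))
A={'mid':((.5163,.1136),(.5302,.3105),(300,350)),'thick':((.4468,.148),(.457,.2945),(205,250)),'thin':((.373,.1214),(.3866,.317),(130,165))}
for k,(a,b,(c0,c1)) in A.items():
    ax=np.r_[np.array(b)-a,0]; ax/=np.linalg.norm(ax); P=np.r_[a,.040]; ds=[]
    D=np.linalg.norm(np.cross(C-P,ax))
    for v in range(222,282,4):
        u=np.where(m[v,c0:c1])[0]+c0
        if len(u)<4: continue
        n1=np.cross(ray(u.min()-.5,v),ax); n2=np.cross(ray(u.max()+.5,v),ax)
        ang=np.arccos(n1@n2/np.linalg.norm(n1)/np.linalg.norm(n2)); ds.append(2*D*np.sin(ang/2))
    print(k,len(ds),'D',D.round(4),'dia mm',np.round(np.median(ds)*1000,2),np.round(np.std(ds)*1000,2))
E
```

```text
mid 15 D 0.2552 dia mm 12.03 0.22
thick 12 D 0.2648 dia mm 17.39 0.67
thin 15 D 0.2923 dia mm 7.32 0.29
```

The diameters come out at 12.0 mm (this cane), 17.4 and 7.3 mm, so ring 4 is the right stop. Next I'll press on to about 7 mm of carriage travel.

Request:
drive_tool(moves=[{"dx": -0.005,"dy": 0,"dz": 0,"turn": 0,"jaw": 1},{"dx": -0.004,"dy": 0,"dz": 0,"turn": 0,"jaw": 1},{"dx": 0,"dy": 0,"dz": 0,"turn": 0,"jaw": 1},{"dx": 0,"dy": 0,"dz": 0,"turn": 0,"jaw": 1},{"dx": 0,"dy": 0,"dz": 0,"turn": 0,"jaw": 1},{"dx": 0,"dy": 0,"dz": 0,"turn": 0,"jaw": 1}], grip_force=60)

```text
t: 10.35
tool_pos: [0.4958, -0.0012, 0.064]
tcp_rot: [0.648, 0.762, 0.0, -0.001]
contact_force: [0.1, 7.2, 1.5]
gripper_width: 0.114
grip_force: 58.8
```

```bash
cat > car.py <<'E'
import sys
from h import *
f=sys.argv[1]; dd=np.array([.158,-.9874]); im,d,o=cap('top',f)
for g in ['top',f]:
    im,W=cloud(g); z=W[...,2]; R=np.zeros(z.shape,bool); R[195:280,345:490]=1
    n,l,s,c=cv2.connectedComponentsWithStats((R&(z>.1)&(z<.13)).astype(np.uint8))
    C=[((np.median(W[l==i],0)[:2]-[.5059,-.0673])@dd*1000).round(2) for i in range(1,n) if 100<s[i,4]<300]
    print(g,np.sort(C))
a=cv2.imread('pics/'+f+'.png')[195:285,340:495]; cv2.imwrite('pics/c'+f+'.png',cv2.resize(a,None,fx=5,fy=5,interpolation=2))
print(get_obs()['contact_force'],get_obs()['tool_pos'])
E
python3 car.py p1
```

```text
top [  2.47  70.33  88.24 106.03 124.15]
p1 [ 75.88  93.63 111.91 130.16]
[-0.08782619  8.06277103  1.30790595] [ 0.49583061 -0.00123004  0.06400837]
```

View pics/cp1.png

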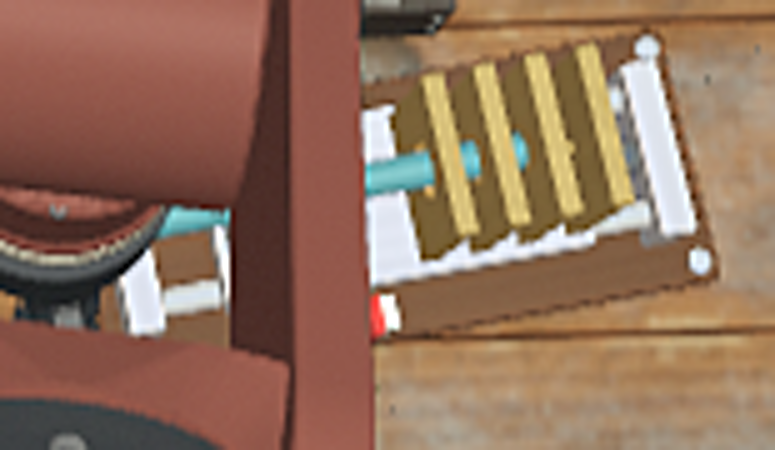

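The plates have moved about 5.7 mm at 7 to 8 N, so the pointer is in the green, and the cane's end shows between rings 3 and 4 at about (520,150). I'll press 1 mm more, hold, and ease back.

Request:
drive_tool(moves=[{"dx": -0.0025,"dy": 0,"dz": 0,"turn": 0,"jaw": 1},{"dx": 0,"dy": 0,"dz": 0,"turn": 0,"jaw": 1},{"dx": 0,"dy": 0,"dz": 0,"turn": 0,"jaw": 1},{"dx": 0,"dy": 0,"dz": 0,"turn": 0,"jaw": 1},{"dx": 0,"dy": 0,"dz": 0,"turn": 0,"jaw": 1},{"dx": 0,"dy": 0,"dz": 0,"turn": 0,"jaw": 1}], grip_force=60)

```text
t: 11.15
tool_pos: [0.496, -0.002, 0.064]
tcp_rot: [0.648, 0.762, 0.001, -0.001]
contact_force: [-1.0, 7.6, 2.3]
gripper_width: 0.113
grip_force: 58.8
```

Request:
drive_tool(moves=[{"dx": 0.005,"dy": 0,"dz": 0,"turn": 0,"jaw": 1},{"dx": 0.005,"dy": 0,"dz": 0,"turn": 0,"jaw": 1},{"dx": 0.005,"dy": 0,"dz": 0,"turn": 0,"jaw": 1},{"dx": 0.003,"dy": 0,"dz": 0,"turn": 0,"jaw": 1},{"dx": 0,"dy": 0,"dz": 0,"turn": 0,"jaw": 1},{"dx": 0,"dy": 0,"dz": 0,"turn": 0,"jaw": 1},{"dx": 0,"dy": 0,"dz": 0,"turn": 0,"jaw": 1}], grip_force=60)

```text
t: 12.02
tool_pos: [0.4951, 0.0039, 0.0641]
tcp_rot: [0.648, 0.762, -0.0, 0.0]
contact_force: [-0.5, 2.6, 0.3]
gripper_width: 0.117
grip_force: 58.8
```

```bash
python3 car.py p2; python3 meas.py c
```

```text
top [  2.47  70.33  88.24 106.03 124.15]
p2 [ 70.94  89.07 106.78 124.6 ]
[-1.20251663  3.30358013  0.74216348] [0.49509672 0.00386222 0.06408227]
{'t': np.float64(12.075), 'tool_pos': array([0.4951, 0.0039, 0.0641]), 'tcp_rot': array([ 6.479e-01,  7.617e-01, -1.000e-04,  0.000e+00]), 'contact_force': array([-1.2025,  3.3036,  0.7422]), 'gripper_width': np.float64(0.1148)}
top 161 s [-0.0274  0.1028]
  s-0.03 w -0.0022 [-0.0051 0.0020] ztop 0.0879
  s-0.01 w -0.0032 [-0.0051 -0.0005] ztop 0.0875
  s0.05 w -0.0012 [-0.0049 0.0044] ztop 0.0889
  s0.07 w -0.0005 [-0.0046 0.0047] ztop 0.0881
  s0.09 w 0.0001 [-0.0040 0.0058] ztop 0.0876
  s0.11 w 0.0004 [-0.0041 0.0054] ztop 0.0883
side 337 s [-0.0696  0.0511]
  s-0.07 w 0.0019 [-0.0022 0.0051] ztop 0.0874
  s-0.05 w -0.0018 [-0.0054 0.0034] ztop 0.0881
  s-0.03 w -0.0016 [-0.0055 0.0034] ztop 0.0878
  s0.01 w -0.0016 [-0.0051 0.0037] ztop 0.0880
  s0.03 w -0.0016 [-0.0053 0.0038] ztop 0.0881
  s0.05 w -0.0018 [-0.0050 0.0035] ztop 0.0887
```

Request:
drive_tool(moves=[{"dx": 0.002,"dy": 0,"dz": 0,"turn": 0,"jaw": 1},{"dx": 0.0015,"dy": 0,"dz": 0,"turn": 0,"jaw": 1},{"dx": 0,"dy": 0,"dz": 0,"turn": 0,"jaw": 1},{"dx": 0,"dy": 0,"dz": 0,"turn": 0,"jaw": 1},{"dx": 0,"dy": 0,"dz": 0,"turn": 0,"jaw": 1}], grip_force=20)

```text
t: 12.8
tool_pos: [0.4951, 0.0052, 0.0642]
tcp_rot: [0.648, 0.762, 0.0, 0.0]
contact_force: [0.2, -0.6, -0.4]
gripper_width: 0.118
grip_force: 58.7
```

```bash
python3 car.py p3
```

```text
top [  2.47  70.33  88.24 106.03 124.15]
p3 [ 70.55  88.08 106.09 124.32]
[ 0.48409353 -0.54832229  0.50437559] [0.49513929 0.00524163 0.06421825]
```

The carriage is home and the push force is about zero, so I'm letting go.

Request:
drive_tool(moves=[{"dx": 0,"dy": 0,"dz": 0,"turn": 0,"jaw": 0.7},{"dx": 0,"dy": 0,"dz": 0,"turn": 0,"jaw": 0.6},{"dx": 0,"dy": 0,"dz": 0,"turn": 0,"jaw": 0.4},{"dx": 0,"dy": 0,"dz": 0,"turn": 0,"jaw": 0.2},{"dx": 0,"dy": 0,"dz": 0,"turn": 0,"jaw": 0},{"dx": 0,"dy": 0,"dz": 0,"turn": 0,"jaw": 0},{"dx": 0,"dy": 0,"dz": 0,"turn": 0,"jaw": 0}], grip_force=20)

```text
t: 13.72
tool_pos: [0.4949, 0.0054, 0.0641]
tcp_rot: [0.648, 0.762, 0.0, 0.0]
contact_force: [-0.8, 0.7, 1.0]
gripper_width: 0.501
grip_force: 0.0
```

```bash
python3 meas.py d
```

```text
{'t': np.float64(13.725), 'tool_pos': array([0.4949, 0.0054, 0.0641]), 'tcp_rot': array([0.6479, 0.7618, 0.    , 0.    ]), 'contact_force': array([-0.8017,  0.7492,  0.9529]), 'gripper_width': np.float64(0.5011)}
top 155 s [-0.0292  0.1017]
  s-0.03 w -0.0027 [-0.0048 0.0015] ztop 0.0883
  s-0.01 w -0.0032 [-0.0052 -0.0003] ztop 0.0879
  s0.05 w -0.0014 [-0.0049 0.0044] ztop 0.0884
  s0.07 w -0.0007 [-0.0046 0.0055] ztop 0.0891
  s0.09 w -0.0015 [-0.0049 0.0050] ztop 0.0883
side 415 s [-0.0914  0.0496]
  s-0.09 w -0.0018 [-0.0057 0.0034] ztop 0.0877
  s-0.07 w -0.0022 [-0.0053 0.0034] ztop 0.0882
  s-0.05 w -0.0020 [-0.0055 0.0031] ztop 0.0885
  s-0.03 w -0.0012 [-0.0053 0.0036] ztop 0.0883
  s0.01 w -0.0018 [-0.0052 0.0036] ztop 0.0887
  s0.03 w -0.0020 [-0.0051 0.0038] ztop 0.0881
  s0.05 w -0.0014 [-0.0050 0.0034] ztop 0.0886
```

The cane lies level in the rings without support. I'm lifting the hand straight up.

Request:
drive_tool(moves=[{"dx": 0,"dy": 0,"dz": -0.03,"turn": 0,"jaw": 0},{"dx": 0,"dy": 0,"dz": -0.08,"turn": 0,"jaw": 0},{"dx": 0,"dy": 0,"dz": -0.1,"turn": 0,"jaw": 0},{"dx": 0.1,"dy": -0.05,"dz": -0.1,"turn": 0,"jaw": 0},{"dx": 0.12,"dy": -0.06,"dz": 0,"turn": 0,"jaw": 0},{"dx": 0.12,"dy": -0.06,"dz": 0,"turn": 0,"jaw": 0},{"dx": 0.12,"dy": -0.06,"dz": 0,"turn": 0,"jaw": 0},{"dx": 0,"dy": 0,"dz": 0,"turn": 0,"jaw": 0}], grip_force=20)

```text
t: 14.82
tool_pos: [0.3726, 0.1744, 0.1887]
tcp_rot: [0.646, 0.764, 0.001, -0.0]
contact_force: [-0.3, -0.8, 0.8]
gripper_width: 0.501
grip_force: 0.0
```

```bash
python3 meas.py e; python3 car.py p4
```

```text
{'t': np.float64(14.825), 'tool_pos': array([0.3726, 0.1744, 0.1887]), 'tcp_rot': array([ 6.457e-01,  7.636e-01,  5.000e-04, -1.000e-04]), 'contact_force': array([-0.3221, -0.7511,  0.7986]), 'gripper_width': np.float64(0.5012)}
top 462 s [-0.0953  0.1004]
  s-0.09 w -0.0021 [-0.0051 0.0048] ztop 0.0883
  s-0.07 w -0.0021 [-0.0050 0.0046] ztop 0.0880
  s-0.05 w -0.0018 [-0.0051 0.0054] ztop 0.0879
  s-0.03 w -0.0016 [-0.0051 0.0043] ztop 0.0883
  s-0.01 w -0.0016 [-0.0049 0.0053] ztop 0.0881
  s0.01 w -0.0006 [-0.0050 0.0045] ztop 0.0881
  s0.03 w -0.0014 [-0.0049 0.0045] ztop 0.0888
  s0.05 w -0.0013 [-0.0049 0.0045] ztop 0.0881
  s0.07 w -0.0003 [-0.0048 0.0053] ztop 0.0877
  s0.09 w -0.0006 [-0.0046 0.0059] ztop 0.0884
side 403 s [-0.0914  0.0504]
  s-0.09 w -0.0021 [-0.0056 0.0026] ztop 0.0881
  s-0.07 w -0.0022 [-0.0056 0.0030] ztop 0.0880
  s-0.05 w -0.0020 [-0.0051 0.0030] ztop 0.0881
  s-0.03 w -0.0018 [-0.0053 0.0030] ztop 0.0883
  s0.01 w -0.0018 [-0.0050 0.0036] ztop 0.0883
  s0.03 w -0.0012 [-0.0051 0.0038] ztop 0.0884
  s0.05 w -0.0019 [-0.0049 0.0022] ztop 0.0887
top [  2.47  70.33  88.24 106.03 124.15]
p4 [  2.63  70.36  88.27 106.24 124.09]
[-0.35386042  0.32552282 -0.5721529 ] [0.37527061 0.17196949 0.18882579]
```

View pics/eside.png

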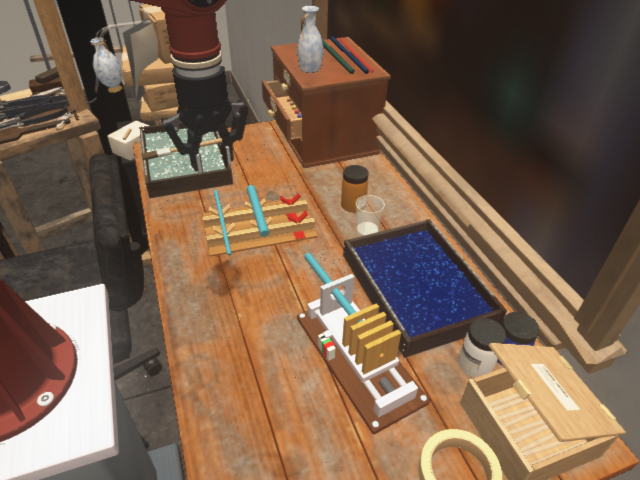

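View pics/cp4.png

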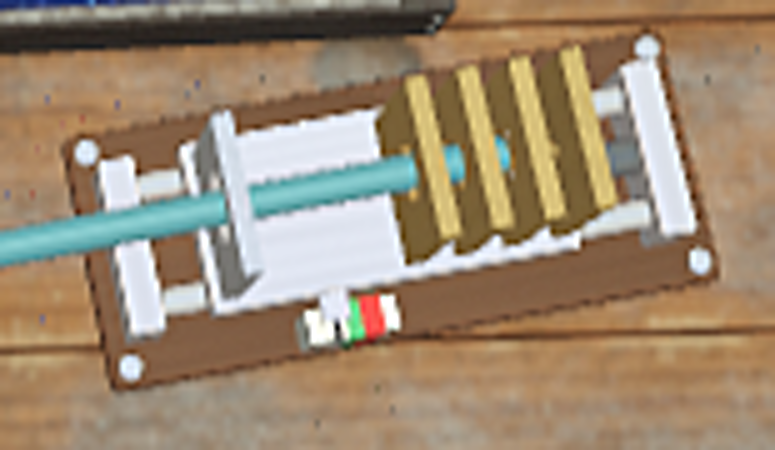

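The cane lies level in the rings with its end by ring 4, at about (508,152) in the crop. The pointer is back home at (335,310), and in the side view the other two canes, the tumbler and the jar stand as before.

```bash
python3 -c "
from plant import *
print(sign_off())"
```

```text
the job is handed in; nothing more can be done
None
```

The marked cane (about 12 mm thick) stopped at the fourth ring; I pressed it into the green (about 6 to 7 mm of travel), eased back until the carriage was home, let go with its end at that ring, and handed the job in at about 15 s.

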